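Draw the medium mixing slab from the leaning row

TASK

The medium-height mixing slab is trapped in the leaning row behind two tall ones: tip the two tall slabs forward so that they lean on the rack's front rail, draw the medium slab up out of the row without toppling the others, and stand it on the ledge of the empty drain stand, square and leaning on its back rest, its foot felt down gently onto the ledge before you let go. Then tip the two tall slabs back again so that they lean towards the back rest, leaving all four remaining slabs standing in the rack. Leave the other things on the bench where they are.

Things in the scene. Friction and masses are not known exactly. Their poses are not given: they have to be found in the camera images.
- slab_rack: fixed aluminium rack, base 138 x 136 mm, 8 mm thick; origin under the bay (base from x -66 to +72 mm), x points from front rail to back rest. Bay floor flat, 8 mm above the origin, with a kerb 6 mm high at x -42 to -36 mm. Five slabs stand loose, face to face, leaning back 15 degrees; from the front: tall, tall, medium, low, low. Place and yaw vary.
- rack_rest (a point): middle of the line where the rack's back rest meets the bay floor; the rest is a plate 78 mm high, leaning back (to +x) 15 degrees
- rack_rail (a point): middle of the axis of the rack's front rail, a 10 mm round bar along y, 66 mm above the rack's origin
- drain_stand: fixed empty aluminium stand, base 112 x 136 mm, 8 mm thick (x -40 to +72 mm), x points to its back rest. A stiff level ledge is clamped across it at an unknown height, its top 14 to 30 mm above the origin, with a front lip 11 mm above it, x = -31 to -25 mm. Left or right of the rack; place and yaw vary.
- stand_foot (a point): middle of the line where the stand's back rest meets its base plate, at x = +15 mm, z = 8 mm of the stand; the rest is a plate 95 mm high, leaning back (to +x) 20 degrees. Slabs stand on the ledge, leaning on the rest; find the ledge by touch, slowly: it is stiff, and over 25 N would chip the slab
- medium_slab: 10 mm thick, 110 mm wide glazed white ceramic mixing slab; origin at the centre of its foot, z up along the slab, x through its thickness (backwards), y along its width; 120 mm high, about 0.22 kg, third in the row. Its top stands 32 mm above the low slabs behind it, 30 mm below the tall ones before it.
- tall_slab_front: 10 mm thick, 110 mm wide glazed white ceramic mixing slab; origin at the centre of its foot, z up along the slab, x through its thickness (backwards), y along its width; 150 mm high, about 0.27 kg, foremost in the row. Pushed forward near the top (about 3 N for both), it tips over its foot past upright and comes to lean about 20 degrees forward on the rail
- tall_slab_back: 10 mm thick, 110 mm wide glazed white ceramic mixing slab; origin at the centre of its foot, z up along the slab, x through its thickness (backwards), y along its width; 150 mm high, about 0.27 kg, second in the row, face to face with the medium slab. Pushed forward near the top (about 3 N for both), it tips over its foot past upright and comes to lean about 20 degrees forward on the rail
- low_slab_front: 10 mm thick, 110 mm wide glazed white ceramic mixing slab; origin at the centre of its foot, z up along the slab, x through its thickness (backwards), y along its width; 88 mm high, about 0.17 kg, fourth in the row
- low_slab_back: 10 mm thick, 110 mm wide glazed white ceramic mixing slab; origin at the centre of its foot, z up along the slab, x through its thickness (backwards), y along its width; 88 mm high, about 0.17 kg, last in the row, against the back rest
- low_slab_back_top (a point): middle of the top edge of the low slab back, 88 mm from its origin
- low_slab_front_top (a point): middle of the top edge of the low slab front, 88 mm from its origin
- medium_slab_top (a point): middle of the top edge of the medium slab, 120 mm from its origin
- tall_slab_back_top (a point): middle of the top edge of the tall slab back, 150 mm from its origin
- tall_slab_front_top (a point): middle of the top edge of the tall slab front, 150 mm from its origin
- waxup_model: bystander, not to be disturbed: gypsum jaw model on a white plinth, 63 x 80 x 35 mm; origin under its centre
- powder_jar: bystander, not to be disturbed: white jar with lid, 66 mm across, 64 mm high; origin under its centre
- green_tumbler: bystander, not to be disturbed: pale green tumbler, 90 mm across, 86 mm high; origin under its centre
- yellow_cup: bystander, not to be disturbed: yellow cup, 88 mm across, 97 mm high; origin under its centre
- carton_white: bystander, not to be disturbed: white carton, 56 x 82 x 18 mm; origin under its centre
- polisher_box: bystander, not to be disturbed: flat box with ochre base, 46 x 68 x 21 mm; origin under its centre
- grey_die_model: bystander, not to be disturbed: grey jaw model, 48 x 64 x 27 mm, between rack and stand; origin under its centre
Not all that is in view belongs to the job. Leave any red look-alike of the tall_slab_back alone.

How it is judged:
On the way, in this order (a step that is already met when the one before it is completed fails the run):
1. both tall slabs lean forward on the front rail, the medium slab still in its place (x of each of tall_slab_front_top, tall_slab_back_top in the frame of slab_rack below -0.03 m and z of medium_slab in the frame of slab_rack below 0.03 m), for 0.2 s.
2. the medium slab is clear above the row and held, the other four still standing in the rack (z of medium_slab in the frame of slab_rack above 0.09 m and contact force between the fingers and medium_slab above 1 N and x of tall_slab_front in the frame of slab_rack between -0.055 and 0.04 m and y of tall_slab_front in the frame of slab_rack between -0.03 and 0.03 m and z of tall_slab_front in the frame of slab_rack between 0 and 0.03 m and x of tall_slab_back in the frame of slab_rack between -0.055 and 0.04 m and y of tall_slab_back in the frame of slab_rack between -0.03 and 0.03 m and z of tall_slab_back in the frame of slab_rack between 0 and 0.03 m and x of low_slab_front in the frame of slab_rack between -0.055 and 0.04 m and y of low_slab_front in the frame of slab_rack between -0.03 and 0.03 m and z of low_slab_front in the frame of slab_rack between 0 and 0.03 m and x of low_slab_back in the frame of slab_rack between -0.055 and 0.04 m and y of low_slab_back in the frame of slab_rack between -0.03 and 0.03 m and z of low_slab_back in the frame of slab_rack between 0 and 0.03 m), for 0.1 s.
3. the medium slab's foot is set down in the drain stand while it is still held (contact force between medium_slab and drain_stand above 0.5 N and contact force between the fingers and medium_slab above 1 N and x of medium_slab in the frame of drain_stand between -0.03 and 0.03 m and y of medium_slab in the frame of drain_stand between -0.03 and 0.03 m and z of medium_slab in the frame of drain_stand between 0.005 and 0.037 m), for 0.1 s.
At the end, for the whole second after the job is handed in: medium slab at rest in the stand, released, foot between lip and rest within 30 mm of its middle, square within 0.2 rad, leaning back; in the rack both tall slabs lean towards the back rest again and both low ones still do, feet within 30 mm of its middle line; all at rest (x of medium_slab in the frame of drain_stand between -0.03 and 0.03 m and y of medium_slab in the frame of drain_stand between -0.03 and 0.03 m and z of medium_slab in the frame of drain_stand between 0.005 and 0.037 m and x of medium_slab_top in the frame of drain_stand between 0.025 and 0.085 m and y of medium_slab_top in the frame of drain_stand between -0.035 and 0.035 m and z of medium_slab_top in the frame of drain_stand between 0.1 and 0.155 m and angle between the x axis of medium_slab and the y axis of drain_stand, either way round above 1.37 rad and x of tall_slab_front in the frame of slab_rack between -0.055 and 0.04 m and y of tall_slab_front in the frame of slab_rack between -0.03 and 0.03 m and z of tall_slab_front in the frame of slab_rack between 0 and 0.03 m and linear speed of each of tall_slab_front, tall_slab_back, low_slab_front, low_slab_back, medium_slab below 0.02 m/s and x of tall_slab_back in the frame of slab_rack between -0.055 and 0.04 m and y of tall_slab_back in the frame of slab_rack between -0.03 and 0.03 m and z of tall_slab_back in the frame of slab_rack between 0 and 0.03 m and x of low_slab_front in the frame of slab_rack between -0.055 and 0.04 m and y of low_slab_front in the frame of slab_rack between -0.03 and 0.03 m and z of low_slab_front in the frame of slab_rack between 0 and 0.03 m and x of low_slab_back in the frame of slab_rack between -0.055 and 0.04 m and y of low_slab_back in the frame of slab_rack between -0.03 and 0.03 m and z of low_slab_back in the frame of slab_rack between 0 and 0.03 m and x of each of tall_slab_front_top, tall_slab_back_top, low_slab_front_top, low_slab_back_top in the frame of slab_rack above 0.012 m and z of each of tall_slab_front_top, tall_slab_back_top in the frame of slab_rack above 0.12 m and z of each of low_slab_front_top, low_slab_back_top in the frame of slab_rack above 0.075 m); the robot touches nothing.
It fails at once if the medium slab is pressed hard (over 25 N) on the drain stand (contact force between medium_slab and drain_stand above 25 N).
It fails at once if a remaining slab topples, or leaves the rack (angle between any of tall_slab_front, tall_slab_back, low_slab_front, low_slab_back's own z axis and vertical above 0.75 rad or z of any of tall_slab_front, tall_slab_back, low_slab_front, low_slab_back in the frame of slab_rack above 0.05 m).
It fails at once if a low slab is shifted by more than 30 mm (distance of any of low_slab_front_top, low_slab_back_top from where it was at the start of the episode above 0.03 m).
It fails at once if a bystander is moved by more than 30 mm (distance of any of waxup_model, powder_jar, green_tumbler, yellow_cup, carton_white, polisher_box, grey_die_model from where it was at the start of the episode above 0.03 m).
It also fails if it takes over 72 s, if anything falls off the work surface, if the arm or the gripper's body presses on something with over 40 N, if the wrist force passes 120 N, or if a joint passes its speed limit or range.

ROBOT

A 6-joint arm with a two-finger parallel gripper is mounted at the origin on a cart in front of the work surface, level with it; the furniture and walls round the work are solid. World frame = base frame: x ahead of the robot, y to its left, z up, the work surface at z = 0. Lengths are in m, angles in rad, forces in N, time in s.
With the tool pointing down it reaches from about 0.25 to 0.775 m from the base axis. Payload 8.9 kg.
Tool frame: the origin (TCP) lies on the centre line of the jaws, within the pads' length; the fingertips stand 17 mm ahead of it and the grasp point (between the pads) lies 2 mm behind it; z points along the fingers, y is the line along which they close (so a half turn about z gives the same grasp; the last joint's range is limited). The gripper opens to 85 mm and grips with 20 to 120 N. Pads are 22 mm wide; open, the fingers measure 114 mm over their backs; the gripper's body (76 mm by 85 mm) begins 54 mm behind the grasp point. The pads swing forward as they close: fully open they stand 13 mm farther back than shut.
Start: joints at [1.074, 0.291, -0.153, 1.127, 0, 1.431], TCP at [0.184, 0.492, 0.248] pointing down, gripper open.
Joint ranges: [-2.52, 2.52], [-0.91, 1.74], [-1.3, 1.37], [-1.96, 2.02], [-1.52, 1.47], [-3.14, 3.14]. Speed limits (rad/s): [2.22, 2.22, 2.79, 3.14, 3.14, 3.14].

INTERFACE

Orientations are given as [roll, pitch, yaw] about the fixed x, y, z axes, in that order (R = Rz(yaw) Ry(pitch) Rx(roll)).
In Python, from station import r gives the robot as it stands.
- The arm moves only by the tool arm_command, never from a script. Its argument "deltas" is a list of rows, each a list of 3 entries, a list of its own where there are three numbers: the shift along the tool's x, y, z in cm, then the turn, a rotation vector about the tool's x, y, z in rad, then the finger opening in cm, from 0 to 8.54. A call has 1 to 20 rows; each row shifts and turns the commanded pose from where the row before left it, along the tool's axes as they then stand; what a row does not reach is not made up. A row lasts 1/8 s, in which the tool goes at most 62.5 mm and 10.7 degrees, less where a joint would pass 70% of its speed; a pose out of reach is approached as far as the arm can. A call with a gripper value outside its range is refused whole. The fingers move at their own pace and stop on an object; the grip force is fixed at half the most. Time passes only in rows, so rows that do not move let the fingers close. It gives the time, the measured TCP pose, the force, the opening and the grip force at its end, in the units of the state.
- r.get_obs(): the state, without advancing time (a new reading comes with each control period).
- r.capture(name): name is "scene" or "top"; returns a dict with "frame" (384x512x3 uint8, red, green, blue), "mtx" (3x3 intrinsics, pixels), "distortion" ([k1, k2, p1, p2, k3] as OpenCV has them; the pictures are not rectified), "extrinsics" (4x4, takes a point from world to camera coordinates). Camera axes: x right, y up, looking along -z (the intrinsics and any distortion apply to the point x, -y, -z); pixel columns grow to the right and rows downward; lengths in m; the calibration is good to about 2 mm. A picture is of the moment at which its call begins. There is no depth.
- r.sign_off(): hands the job in; it is judged then, once.
The state is a dict: "time_s": time; "q": joint angles; "joint_vel": joint speeds; "tau": joint torques, N m; "ee_pos": TCP position; "eef_rot": TCP orientation; "wrist_force": force on the tool from outside, world axes, zero at the start; "moment": the same for the moment, N m; "finger_gap": opening from 0.0 (shut) to 1.0 (fully open); "finger_force": force on a finger pad.
Only numpy, scipy, OpenCV 4.12 (cv2) and the standard library are available. Lean on these libraries where they do the work, as an engineer would, in place of code of your own. Each camera call takes 0.05 s, during which the arm holds its last target. There are 200 camera calls.

## Working session

There is one attempt and no reset: what is moved stays moved. The work goes in short steps, Python scripts to look and compute and a tool call to move; the robot and the scene stay as the last step left them, time stands still between calls to the robot, and variables do not carry over. Pictures are saved under pics/ and viewed, at most 10 in all, crops included, and the job is handed in when it is done.

Besides the shell and the picture viewer there is one more tool, called after "Call:" by a JSON object that holds its "op" and its "data". arm_command: Moves the arm, as the interface text tells. Its arguments: {"type":"object","properties":{"deltas":{"type":"array"}},"required":["deltas"]}

```bash
mkdir -p pics; ls
python3 - <<'E'
from station import r
import cv2,numpy as np
o=r.get_obs();print(o)
for n in("scene","top"):
    c=r.capture(n);np.savez(f"{n}0.npz",**c);cv2.imwrite(f"pics/{n}0.png",cv2.resize(c["frame"][:,:,::-1],None,fx=1.5,fy=1.5,interpolation=cv2.INTER_CUBIC))
    print(n,c["mtx"],c["distortion"],c["extrinsics"])
E
```

```text
pics
{'time_s': 0.0, 'q': array([ 1.07370051e+00,  2.91294107e-01, -1.54131852e-01,  1.12670321e+00,
       -1.64691928e-05,  1.43147361e+00]), 'joint_vel': array([ 0.00265505, -0.00058748, -0.00062589, -0.00040083,  0.00076576,
        0.00066078]), 'tau': array([-2.26933764e-03, -5.37144756e+01,  3.31366324e+01,  1.60800858e-02,
       -3.81652499e-04,  2.26534320e-05]), 'ee_pos': array([0.18365817, 0.49137668, 0.24772305]), 'eef_rot': array([-3.14027044e+00, -1.68785319e-04,  2.78381945e+00]), 'wrist_force': array([0.95028496, 0.31999908, 0.33062471]), 'moment': array([0.04557516, 0.0044417 , 0.00681992]), 'finger_force': 0.0, 'finger_gap': 0.9978655642941932}
scene [[428.99238028   0.         249.84202546]
 [  0.         428.99238028 195.81208422]
 [  0.           0.           1.        ]] [-0.10953802  0.          0.          0.          0.        ] [[ 9.46328763e-01  3.23205194e-01  5.24694760e-04 -5.35317531e-01]
 [-2.76649709e-01  8.09175097e-01  5.18363388e-01  2.92011221e-02]
 [ 1.67113169e-01 -4.90687340e-01  8.55160291e-01 -1.60650789e+00]
 [ 0.00000000e+00  0.00000000e+00  0.00000000e+00  1.00000000e+00]]
top [[382.74297326   0.         253.44183082]
 [  0.         382.74297326 189.97898798]
 [  0.           0.           1.        ]] [-0.06000501  0.          0.          0.          0.        ] [[ 1.14748236e-03 -9.99764133e-01  2.16878260e-02  4.24143470e-02]
 [ 9.92231867e-01  3.83620485e-03  1.24343097e-01 -5.27214705e-01]
 [-1.24396967e-01  2.13766706e-02  9.92002234e-01 -1.40732427e+00]
 [ 0.00000000e+00  0.00000000e+00  0.00000000e+00  1.00000000e+00]]
```

View pics/scene0.png

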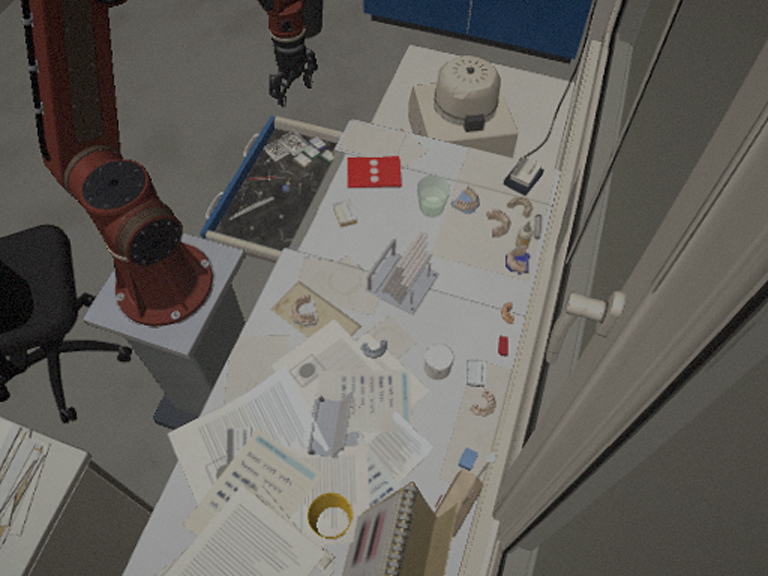

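View pics/top0.png

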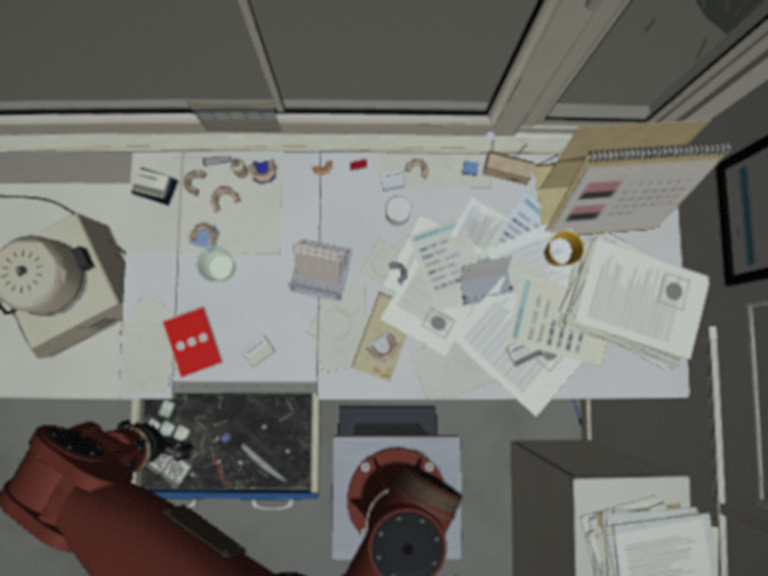

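```bash
cat > h.py <<'E'
import cv2,numpy as np
from scipy.optimize import least_squares
def crop(fr,u,v,w,h,s):
    c=fr[v:v+h,u:u+w,::-1]; c=cv2.resize(c,None,fx=s,fy=s,interpolation=cv2.INTER_CUBIC)
    for i in range(0,w,10): cv2.line(c,(i*s,0),(i*s,6),(0,0,255),1);cv2.putText(c,str(u+i),(i*s,16),0,.33,(0,0,255))
    for i in range(0,h,10): cv2.line(c,(0,i*s),(6,i*s),(0,0,255),1);cv2.putText(c,str(v+i),(8,i*s+4),0,.33,(0,0,255))
    return c
F=np.diag([1.,-1,-1])
def proj(c,P):
    E=F@c["extrinsics"][:3]; P=np.atleast_2d(P)
    return cv2.projectPoints(P.astype(float),cv2.Rodrigues(E[:,:3])[0],E[:,3],c["mtx"],c["distortion"])[0][:,0]
def ray(c,uv):
    E=F@c["extrinsics"][:3]
    n=cv2.undistortPoints(np.array([[uv]],float),c["mtx"],c["distortion"])[0,0]
    return -E[:,:3].T@E[:,3], E[:,:3].T@np.r_[n,1]
def atz(c,uv,z):
    o,d=ray(c,uv); return o+d*(z-o[2])/d[2]
def tri(c1,p1,c2,p2):
    f=lambda X:np.r_[proj(c1,X)[0]-p1,proj(c2,X)[0]-p2]
    s=least_squares(f,atz(c2,p2,.05)); return s.x,s.fun
E
python3 - <<'E'
from h import *
s=np.load("scene0.npz")["frame"];t=np.load("top0.npz")["frame"]
cv2.imwrite("pics/m0.png",np.vstack([np.hstack([crop(s,232,150,66,60,6),crop(t,180,148,66,60,6)])]))
cv2.imwrite("pics/m1.png",np.vstack([np.hstack([crop(s,190,255,66,60,6),crop(t,290,158,66,60,6)])]))
E
```

```text
(no output)
```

View pics/m0.png

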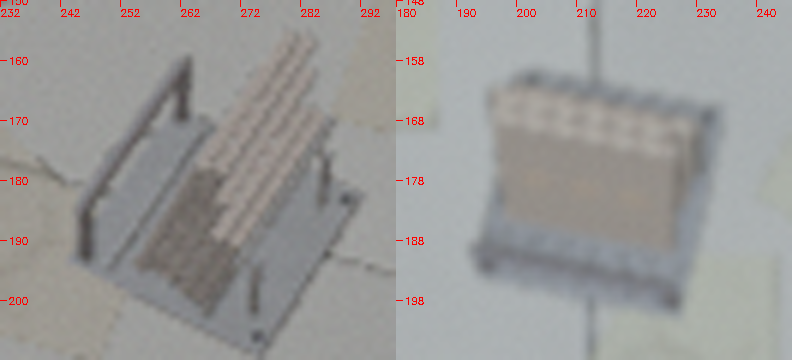

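View pics/m1.png

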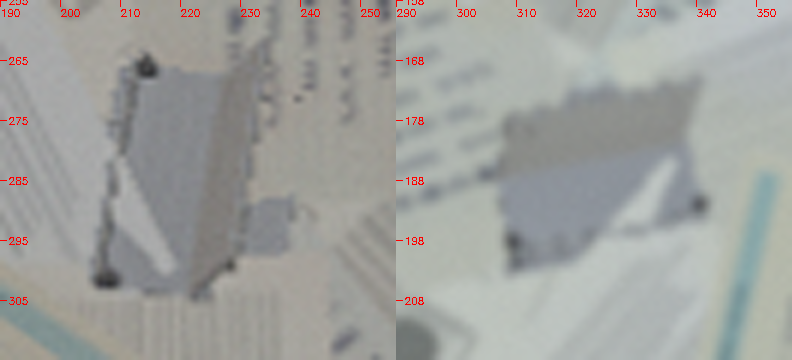

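```bash
cat > fit.py <<'E'
from h import *
S=dict(np.load("scene0.npz"));T=dict(np.load("top0.npz"))
def W(p,L):
    c,s=np.cos(p[2]),np.sin(p[2]);L=np.atleast_2d(L)
    return np.c_[p[0]+c*L[:,0]-s*L[:,1],p[1]+s*L[:,0]+c*L[:,1],L[:,2]]
def rack(p,rx,hw): # model points
    return dict(fr=(-.066,-.068,.008),br=(.072,-.068,.008),bl=(.072,.068,.008),fl=(-.066,.068,.008),
      rl=(rx,hw,.066),rr=(rx,-hw,.066))
if __name__=="__main__":
    ob=[(S,'fr',(244,193.3)),(S,'br',(275.7,208.2)),(S,'bl',(292.3,181.7)),(S,'rl',(263.2,160)),(S,'rr',(245.8,184.5)),
        (T,'rl',(194,189.2)),(T,'rr',(226.5,198))]
    f=lambda q:np.concatenate([proj(c,W(q[:3],rack(q,q[3],q[4])[k]))[0]-uv for c,k,uv in ob])
    x=least_squares(f,[.6,.2,-.2,-.055,.06]);print(x.x.round(4),f(x.x).round(1))
    np.save("rack.npy",x.x)
    m=dict(tl=lambda h:(.0475,h,.0973),tr=lambda h:(.0475,-h,.0973))
    ob2=[(T,'tl',(307.3,177.2)),(T,'tr',(341.5,171)),(S,'tl',(234.2,261.7)),(S,'tr',(229.7,298.7))]
    g=lambda q:np.concatenate([proj(c,W(q[:3],m[k](q[3])))[0]-uv for c,k,uv in ob2])
    y=least_squares(g,[.55,-.2,.18,.06]);print(y.x.round(4),g(y.x).round(1))
    np.save("stand.npy",y.x)
    def draw(img,c,u,v,s,p,segs,col=(0,255,0)):
        for a,b in segs:
            q=proj(c,W(p,[a,b])); q=((q-[u,v]+.5)*s).astype(int); cv2.line(img,tuple(map(int,q[0])),tuple(map(int,q[1])),col,1)
    def loop(P): return [(P[i],P[(i+1)%len(P)]) for i in range(len(P))]
    B=lambda x0,x1,z:loop([(x0,-.068,z),(x1,-.068,z),(x1,.068,z),(x0,.068,z)])
    c15,s15=np.cos(np.radians(15)),np.sin(np.radians(15))
    # slabs leaning: rest base xr unknown -> fit from slab picture; xr param
    import sys; xr=float(sys.argv[1]) if len(sys.argv)>1 else .03
    p,q=x.x,y.x
    rs=B(-.066,.072,.008)+[((p[3],p[4],.066),(p[3],-p[4],.066))]
    sl=[]
    for i,h in enumerate((.088,.088,.12,.15,.15)):
        xf=xr-.01/c15*(i+.5); X=xf+h*s15; Z=.008+h*c15; hx=.005*c15;hz=.005*s15
        sl+=loop([(X-hx,-.055,Z+hz),(X+hx,-.055,Z-hz),(X+hx,.055,Z-hz),(X-hx,.055,Z+hz)])
    ss=B(-.04,.072,.008)+loop([(.0475,-q[3],.0973),(.0475,q[3],.0973),(.015,q[3],.008),(.015,-q[3],.008)])
    out=[]
    for c,ur,us in((S,(232,150),(190,255)),(T,(180,148),(290,158))):
        a=crop(c["frame"],*ur,66,50,6);draw(a,c,*ur,6,p,rs);draw(a,c,*ur,6,p,sl,(255,0,0))
        b=crop(c["frame"],*us,66,50,6);draw(b,c,*us,6,q,ss)
        out.append(np.vstack([a,b]))
    cv2.imwrite("pics/ov.png",np.hstack(out))
E
python3 fit.py
```

```text
[ 0.5687  0.1935 -0.1944 -0.058   0.0622] [-1.1 -0.3  0.1  1.   0.6  0.2 -0.9 -0.1 -0.4 -0.2 -0.9  0.3 -0.2 -1.9]
[ 0.5342 -0.2267  0.2136  0.0622] [ 1.6 -0.3  0.4 -1.   0.2 -1.5 -0.7 -0.6]
```

View pics/ov.png

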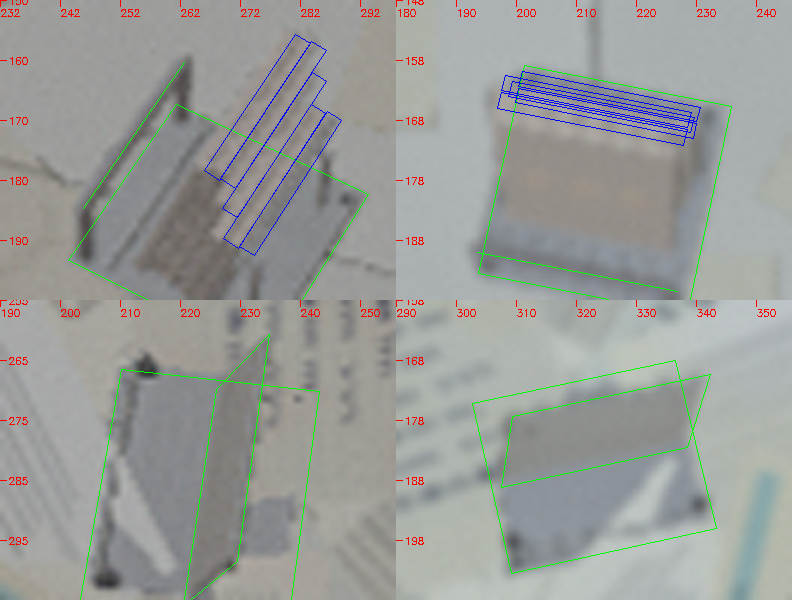

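The rack is at scene ≈(268,180) and top ≈(213,178), with its rail towards the robot. The crop shows five white slabs, tall ones in front. The empty stand is at scene ≈(222,283) and top ≈(325,186). There are two candidates for the tall slabs: the white ones in the rack, scene ≈(280,158), and the red flat thing at scene (249,115), top (128,228). The white ones in the rack fit the description and the m0 crop confirms it; the red one stays untouched. I'll refine both poses by edge alignment next.

```bash
cat > ref.py <<'E'
from fit import *
from scipy.optimize import minimize
from scipy.ndimage import map_coordinates
def grads(c):
    g=cv2.GaussianBlur(c["frame"].astype(np.float32),(0,0),1.3)
    return [[cv2.Sobel(g[:,:,k],cv2.CV_32F,*d) for k in range(3)] for d in((1,0),(0,1))]
G={id(S):grads(S),id(T):grads(T)}
def score(p,segs,c,off):
    t=0
    for a,b in segs:
        P=W(p,np.linspace(a,b,25)); q=proj(c,P)+off; n=q[-1]-q[0]; n=np.array([-n[1],n[0]])/np.hypot(*n)
        gx,gy=G[id(c)]
        v=np.mean([abs(n[0]*map_coordinates(gx[k],q.T[::-1],order=1)+n[1]*map_coordinates(gy[k],q.T[::-1],order=1)) for k in range(3)],0)
        t+=v.mean()
    return t
a15=np.radians(15);C,s_=np.cos(a15),np.sin(a15)
def pt(xr,i,h,front,y):   # i: index from back, h along slab
    x=xr-.01/C*(i+(1 if front else 0)) ; 
    b=.01*s_*1  # front foot edge raised? slab stands on rear edge
    X0=xr-.01*i/C; 
    return (X0+h*s_-(.01*C if front else 0),y,.008+h*C+(.01*s_ if front else 0))
def rsegs(q,top):
    x,y,w,xr,rx,dy=q; L=[]
    e=lambda i,h,f:(pt(xr,i,h,f,dy-.055),pt(xr,i,h,f,dy+.055))
    L+=[e(4,.15,True),(pt(xr,4,.15,True,dy-.055),pt(xr,4,.07,True,dy-.055))]
    if top: L+=[(pt(xr,4,.15,True,dy+.055),pt(xr,4,.07,True,dy+.055)),((.072,-.068,.008),(-.066,-.068,.008)),((.072,.068,.008),(-.066,.068,.008)),((-.066,-.05,.008),(-.066,.05,.008))]
    else: L+=[e(3,.15,False),e(2,.12,False),e(0,.088,False),((-.066,-.06,.008),(-.066,.0,.008)),((-.066,-.068,.008),(.072,-.068,.008)),((.072,-.068,.008),(.072,.068,.008)),
      ((rx,-.05,.071),(rx,.05,.071)),((-.036,-.05,.011),(-.036,.05,.011))]
    return L
def run(segf,q0,sc,n):
    best=None
    def f(z):
        q=q0+z*sc; o=z[n:n+2]; 
        return -(score(q[:3],segf(q,False),S,q[n:n+2])+score(q[:3],segf(q,True),T,q[n+2:n+4]))+.5*np.sum(z**2)
    for k in range(6):
        z0=np.random.default_rng(k).normal(0,.4 if k else 0,len(q0))
        r=minimize(f,z0,method="Powell",options=dict(maxiter=40,xtol=.01,ftol=1e-4))
        if best is None or r.fun<best.fun: best=r
        print(k,round(r.fun,1),(q0+r.x*sc).round(4))
    return q0+best.x*sc
if __name__=="__main__":
    R=np.load("rack.npy");D=np.load("stand.npy")
    q=run(rsegs,np.r_[R[:3],.022,-.058,0,0,0,0,0],np.r_[.006,.006,.05,.005,.004,.003,.5,.5,.5,.5],6);np.save("rackf.npy",q)
    def ds(q,top):
        h=q[3];L=[((.0475,-h,.0973),(.0475,h,.0973)),((.0475,-h,.0973),(.017,-h,.014)),((-.04,-.06,.008),(-.04,.06,.008))]
        if top: L+=[((.0475,h,.0973),(.017,h,.014)),((-.04,-.068,.008),(.01,-.068,.008)),((-.04,.068,.008),(.01,.068,.008))]
        return L
    q=run(ds,np.r_[D,0,0,0,0],np.r_[.006,.006,.05,.004,.5,.5,.5,.5],4);np.save("standf.npy",q)
E
python3 ref.py
```

```text
Traceback (most recent call last):
  File "ref.py", line 43, in <module>
    q=run(rsegs,np.r_[R[:3],.022,-.058,0,0,0,0,0],np.r_[.006,.006,.05,.005,.004,.003,.5,.5,.5,.5],6);np.save("rackf.npy",q)
  File "ref.py", line 37, in run
    r=minimize(f,z0,method="Powell",options=dict(maxiter=40,xtol=.01,ftol=1e-4))
  File "ref.py", line 34, in f
    return -(score(q[:3],segf(q,False),S,q[n:n+2])+score(q[:3],segf(q,True),T,q[n+2:n+4]))+.5*np.sum(z**2)
                         ~~~~^^^^^^^^^
  File "ref.py", line 23, in rsegs
    x,y,w,xr,rx,dy=q; L=[]
    ^^^^^^^^^^^^^^
ValueError: too many values to unpack (expected 6)
```

```bash
sed -i 's/x,y,w,xr,rx,dy=q; /x,y,w,xr,rx,dy=q[:6]; /' ref.py; python3 ref.py
```

```text
0 -638.4 [ 5.680e-01  1.945e-01 -2.083e-01  2.220e-02 -6.170e-02 -1.000e-04
 -5.340e-02  5.899e-01 -9.012e-01 -1.089e-01]
1 -638.0 [ 5.673e-01  1.957e-01 -2.086e-01  2.240e-02 -6.170e-02 -1.000e-04
  3.380e-02  8.764e-01 -5.701e-01 -2.858e-01]
2 -638.5 [ 5.686e-01  1.953e-01 -2.086e-01  2.190e-02 -6.200e-02 -2.000e-04
 -2.331e-01  7.596e-01 -6.566e-01 -5.370e-02]
3 -638.5 [ 5.688e-01  1.943e-01 -2.094e-01  2.210e-02 -6.180e-02  1.000e-04
 -2.355e-01  5.035e-01 -9.399e-01  4.770e-02]
4 -638.5 [ 5.691e-01  1.955e-01 -2.084e-01  2.190e-02 -6.190e-02 -3.000e-04
 -3.650e-01  7.235e-01 -6.399e-01  8.130e-02]
5 -637.7 [ 0.5675  0.1957 -0.2055  0.0222 -0.0615 -0.001  -0.1625  0.9776 -0.653
 -0.2153]
0 -561.5 [ 0.5364 -0.2246  0.2458  0.0646 -0.1921 -0.2014 -0.1351 -0.1913]
1 -561.1 [ 0.5373 -0.2245  0.2449  0.0645 -0.4563 -0.2545 -0.1012  0.036 ]
2 -560.9 [ 0.5372 -0.2252  0.2452  0.0645 -0.3607 -0.4185 -0.2929  0.0206]
3 -559.8 [ 0.5375 -0.2262  0.2459  0.0645 -0.3206 -0.711  -0.5681  0.0772]
4 -561.5 [ 0.5364 -0.2244  0.2458  0.0646 -0.2314 -0.1637 -0.0857 -0.1767]
5 -561.2 [ 0.5366 -0.2238  0.2452  0.0649 -0.3299 -0.0766  0.0561 -0.1274]
```

```bash
cat > mv.py <<'E'
import sys,numpy as np
from scipy.spatial.transform import Rotation as Ro
from station import r
FR={'k':(.5685,.195,-.208),'s':(.5366,-.2245,.2455)}
def base(f): return Ro.from_euler('z',FR[f][2]),np.array([*FR[f][:2],0])
def st():
    o=r.get_obs();return o,np.array(o['ee_pos']),Ro.from_euler('xyz',o['eef_rot'])
def tool(f,lean):  # tool y=+frame x, tool z=-slab z, slab leaning back by lean
    l=np.radians(lean);c,s=np.cos(l),np.sin(l)
    return base(f)[0]*Ro.from_matrix(np.array([[0,1,0],[c,0,-s],[-s,0,-c]]).T) if 0 else base(f)[0]*Ro.from_matrix(np.array([[0,c,-s],[1,0,0],[0,-s,-c]]))
def show(f):
    o,p,R=st();B,b=base(f);T=tool(f,0)
    print('t',round(o['time_s'],2),f,'local',(B.inv().apply(p-b)*1e3).round(1),'tool vs vertical rotvec',(T.inv()*R).as_rotvec().round(3),'F',B.inv().apply(o['wrist_force']).round(1),'gap',round(o['finger_gap']*85.4,1),'ff',round(o['finger_force'],1),'q',np.round(o['q'],2))
def go(f,xyz,lean,absF=True):
    o,p,R=st();B,b=base(f);t=b+B.apply(np.array(xyz)/1e3);Rt=tool(f,lean)
    print('to',xyz,'lean',lean,': shift cm in tool',(R.inv().apply(t-p)*100).round(2),'then turn',(R.inv()*Rt).as_rotvec().round(3),'| shift in target tool',(Rt.inv().apply(t-p)*100).round(2))
E
python3 - <<'E'
from mv import *
show('k');show('s');go('k',(56,0,240),0)
E
```

```text
t 0.1 k local [-437.7  210.6  247.8] tool vs vertical rotvec [ 1.000e-03 -1.000e-03 -1.421e+00] F [-0.4  0.2 -0.8] gap 85.5 ff 0.0 q [ 1.07  0.29 -0.15  1.13 -0.    1.43]
t 0.1 s local [-168.3  780.2  247.8] tool vs vertical rotvec [ 0.001 -0.    -0.967] F [-0.2  0.4 -0.8] gap 85.5 ff 0.0 q [ 1.07  0.29 -0.15  1.13 -0.    1.43]
to (56, 0, 240) lean 0 : shift cm in tool [-51.96 -13.45   0.79] then turn [-1.000e-03  1.000e-03  1.421e+00] | shift in target tool [-21.06  49.37   0.78]
```

Call:
{"op": "arm_command", "data": {"deltas": [[[-4.3,-1.12,0],[0,0,0],0],[[-4.3,-1.12,0],[0,0,0],0],[[-4.3,-1.12,0],[0,0,0],0],[[-4.3,-1.12,0],[0,0,0],0],[[-4.3,-1.12,0],[0,0,0],0],[[-4.3,-1.12,0],[0,0,0],0],[[-4.3,-1.12,0.1],[0,0,0],0],[[-4.3,-1.12,0.1],[0,0,0],0],[[-4.3,-1.12,0.1],[0,0,0],0],[[-4.3,-1.12,0.1],[0,0,0],0],[[-4.3,-1.12,0.2],[0,0,0.1],0],[[-4.66,-1.13,0.2],[0,0,0],0],[[0,0,0],[0,0,0.165],0],[[0,0,0],[0,0,0.165],0],[[0,0,0],[0,0,0.165],0],[[0,0,0],[0,0,0.165],0],[[0,0,0],[0,0,0.165],0],[[0,0,0],[0,0,0.165],0],[[0,0,0],[0,0,0.165],0],[[0,0,0],[0,0,0.165],0]]}}

```text
time_s: 2.6
ee_pos: [0.6203, 0.1799, 0.2398]
eef_rot: [-3.141, 0.0, 1.358]
wrist_force: [0.4, 0.0, -0.4]
finger_gap: 0.0
finger_force: 0.0
```

Run:
```python
from mv import *
show('k');go('k',(56,0,152),0)
```

```text
t 2.6 k local [ 53.8  -4.1 239.8] tool vs vertical rotvec [ 0.001 -0.     0.004] F [ 0.4  0.1 -0.4] gap 0.0 ff 0.0 q [ 0.17  0.53  0.19  1.23 -0.    1.95]
to (56, 0, 152) lean 0 : shift cm in tool [0.41 0.23 8.78] then turn [-0.001  0.    -0.004] | shift in target tool [0.41 0.22 8.78]
```

Call:
{"op": "arm_command", "data": {"deltas": [[[0.4,0.2,1.8],[0,0,0],0],[[0,0,2],[0,0,0],0],[[0,0,2],[0,0,0],0],[[0,0,2],[0,0,0],0],[[0,0,1.0],[0,0,0],0],[[0,-0.4,0],[0,0,0],0],[[0,-0.4,0],[0,0,0],0],[[0,-0.3,0],[0,0,0],0],[[0,-0.3,0],[0,0,0],0]]}}

```text
time_s: 3.72
ee_pos: [0.6098, 0.1865, 0.1529]
eef_rot: [3.14, -0.0, 1.364]
wrist_force: [1.2, 0.5, 0.4]
finger_gap: -0.002
finger_force: 0.3
```

Run:
```python
from mv import *
show('k')
```

```text
t 3.73 k local [ 42.2   0.2 152.9] tool vs vertical rotvec [-0.001  0.    -0.001] F [1.1 0.8 0.4] gap -0.2 ff 0.3 q [ 0.18  0.56  0.02  1.02 -0.    1.96]
```

Call:
{"op": "arm_command", "data": {"deltas": [[[0,-0.4,0],[0,0,0],0],[[0,-0.4,0],[0,0,0],0],[[0,-0.4,0],[0,0,0],0],[[0,-0.4,0],[0,0,0],0],[[0,-0.4,0],[0,0,0],0],[[0,-0.4,0],[0,0,0],0],[[0,-0.4,0],[0,0,0],0]]}}

```text
time_s: 4.6
ee_pos: [0.5819, 0.1922, 0.1523]
eef_rot: [-3.141, 0.0, 1.364]
wrist_force: [-0.8, 1.0, 0.1]
finger_gap: -0.001
finger_force: 0.0
```

Run:
```python
from mv import *
show('k')
```

```text
t 4.6 k local [ 13.7   0.  152.3] tool vs vertical rotvec [ 0.    -0.    -0.001] F [-0.9  0.8  0.1] gap -0.0 ff 0.0 q [ 0.2   0.52 -0.06  0.99  0.    1.98]
```

Call:
{"op": "arm_command", "data": {"deltas": [[[0,-0.4,0],[0,0,0],0],[[0,-0.4,0],[0,0,0],0],[[0,-0.4,0],[0,0,0],0],[[0,-0.4,0],[0,0,0],0],[[0,-0.4,0],[0,0,0],0],[[0,-0.4,0],[0,0,0],0],[[0,-0.4,0],[0,0,0],0],[[0,-0.4,0],[0,0,0],0],[[0,-0.4,0],[0,0,0],0],[[0,-0.4,0],[0,0,0],0],[[0,-0.4,0],[0,0,0],0],[[0,-0.4,0],[0,0,0],0]]}}

```text
time_s: 6.1
ee_pos: [0.535, 0.202, 0.1523]
eef_rot: [3.142, -0.0, 1.364]
wrist_force: [-0.0, -0.2, -0.6]
finger_gap: -0.003
finger_force: 0.0
```

Run:
```python
from mv import *
from h import *
show('k')
t=r.capture("top");s=r.capture("scene")
cv2.imwrite("pics/tip.png",np.hstack([crop(s["frame"],232,140,66,70,6),crop(t["frame"],180,148,66,70,6)]))
```

```text
t 6.1 k local [-34.2  -0.  152.3] tool vs vertical rotvec [-0.     0.    -0.001] F [ 0.  -0.2 -0.6] gap -0.3 ff 0.0 q [ 0.23  0.45 -0.18  0.94  0.    2.01]
```

View pics/tip.png

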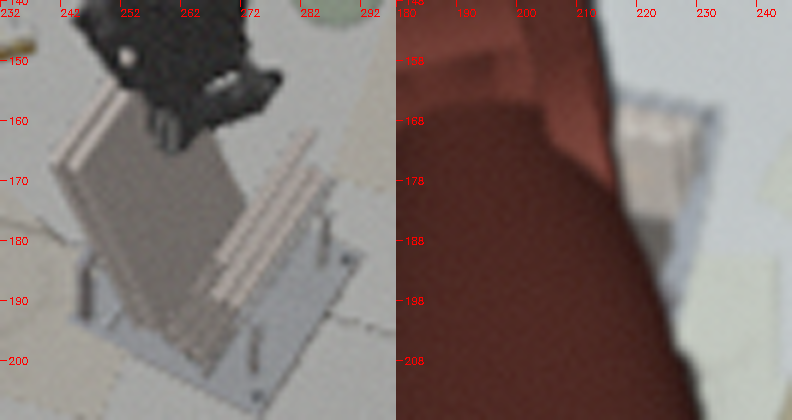

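The picture shows both tall slabs leaning forward on the rail (tops at scene ≈(248,162)), with the medium and low ones still leaning back (tops ≈(281,165)). Next I move to a leaned pose above the medium slab.

Run:
```python
from mv import *
go('k',(46.5,0,196),15)
go('k',(25.5,0,117.5),15)
```

```text
to (46.5, 0, 196) lean 15 : shift cm in tool [-0.01  8.09 -4.37] then turn [0.262 0.    0.001] | shift in target tool [ 0.    6.69 -6.31]
to (25.5, 0, 117.5) lean 15 : shift cm in tool [-0.    5.99  3.48] then turn [0.262 0.    0.001] | shift in target tool [0.   6.69 1.81]
```

Call:
{"op": "arm_command", "data": {"deltas": [[[0,0,-2.2],[0,0,0],0],[[0,0,-2.2],[0,0,0],0],[[0,2.7,0],[0,0,0],3],[[0,2.7,0],[0.06,0,0],4.5],[[0,2.7,0],[0.1,0,0],4.5],[[0,0,0],[0.102,0,0],4.5],[[0,0,0],[0,0,0],4.5]]}}

```text
time_s: 7.08
ee_pos: [0.6153, 0.1845, 0.1921]
eef_rot: [-2.877, 0.001, 1.362]
wrist_force: [-0.6, 0.2, -0.3]
finger_gap: 0.53
finger_force: 0.0
```

Run:
```python
from mv import *
show('k');go('k',(25.5,0,117.5),15)
from h import *
P=lambda *a:base('k')[1]+base('k')[0].apply(np.array(a)/1e3)
s=r.capture("scene");I=crop(s["frame"],232,140,66,70,8)
off=[-.23,.75]
pts=[P(32.4,-55,123.9),P(32.4,55,123.9),P(22.7,-55,126.5),P(22.7,55,126.5)]
for q in proj(s,pts)-off: cv2.circle(I,tuple(int(v) for v in (q-[232,140]+.5)*8),3,(0,255,0),1)
cv2.imwrite("pics/pre.png",I)
```

```text
t 7.08 k local [ 48.   -0.6 192.1] tool vs vertical rotvec [ 0.265 -0.001  0.001] F [-0.6  0.1 -0.3] gap 45.3 ff 0.0 q [0.14 0.77 0.46 1.51 0.09 1.9 ]
to (25.5, 0, 117.5) lean 15 : shift cm in tool [ 0.07 -0.22  7.79] then turn [-0.003  0.001 -0.001] | shift in target tool [ 0.06 -0.24  7.79]
```

View pics/pre.png

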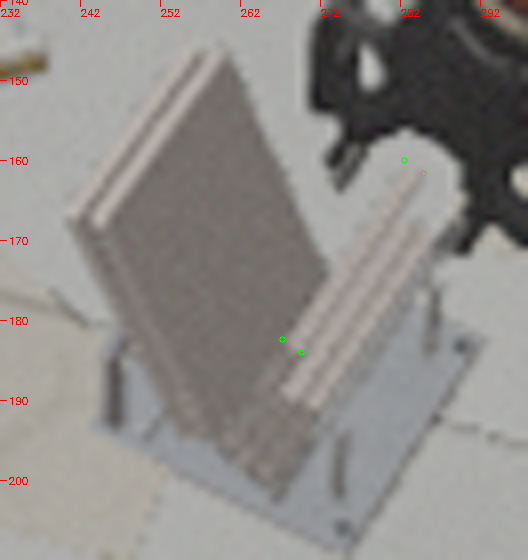

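Call:
{"op": "arm_command", "data": {"deltas": [[[0.06,-0.1,2],[0,0,0],4.5],[[0,0,2],[0,0,0],4.5],[[0,0,1.7],[0,0,0],4.5],[[0,0,1.2],[0,0,0],4.5],[[0,0,0.7],[0,0,0],4.5],[[0,0,0],[0,0,0],4.5]]}}

```text
time_s: 7.88
ee_pos: [0.5942, 0.1903, 0.1218]
eef_rot: [-2.88, -0.0, 1.364]
wrist_force: [0.1, 0.1, -0.1]
finger_gap: 0.527
finger_force: 0.0
```

Run:
```python
from mv import *
show('k');go('k',(25.5,0,117.5),15)
```

```text
t 7.88 k local [ 26.1   0.7 121.8] tool vs vertical rotvec [ 0.261 -0.    -0.001] F [ 0.1  0.1 -0.1] gap 45.0 ff 0.0 q [0.15 0.76 0.26 1.32 0.09 1.91]
to (25.5, 0, 117.5) lean 15 : shift cm in tool [-0.07  0.05  0.43] then turn [0.    0.    0.001] | shift in target tool [-0.07  0.05  0.43]
```

Call:
{"op": "arm_command", "data": {"deltas": [[[0,0,0.4],[0,0,0],3.0],[[0,0,0],[0,0,0],2.2],[[0,0,0],[0,0,0],1.6],[[0,0,0],[0,0,0],1.6],[[0,0,0],[0,0,0],1.6]]}}

```text
time_s: 8.5
ee_pos: [0.5934, 0.1904, 0.1177]
eef_rot: [-2.88, -0.0, 1.364]
wrist_force: [-0.5, 0.4, -0.4]
finger_gap: 0.186
finger_force: 0.0
```

Run:
```python
from mv import *
show('k')
```

```text
t 8.5 k local [ 25.4   0.6 117.7] tool vs vertical rotvec [ 0.262 -0.    -0.001] F [-0.5  0.3 -0.4] gap 15.9 ff 0.0 q [0.15 0.76 0.26 1.31 0.09 1.91]
```

Centred within ±3 mm. Closing.

Call:
{"op": "arm_command", "data": {"deltas": [[[0,0,0],[0,0,0],1.2],[[0,0,0],[0,0,0],0.9],[[0,0,0],[0,0,0],0],[[0,0,0],[0,0,0],0],[[0,0,0],[0,0,0],0],[[0,0,-0.3],[0,0,0],0],[[0,0,-0.4],[0,0,0],0]]}}

```text
time_s: 9.38
ee_pos: [0.5945, 0.1899, 0.124]
eef_rot: [-2.878, 0.001, 1.364]
wrist_force: [-4.0, 1.5, -1.6]
finger_gap: 0.103
finger_force: 58.7
```

Run:
```python
from mv import *
show('k')
```

```text
t 9.38 k local [ 26.5   0.4 124. ] tool vs vertical rotvec [ 0.264 -0.001 -0.001] F [-4.2  0.6 -1.6] gap 8.8 ff 58.7 q [0.15 0.76 0.27 1.33 0.09 1.91]
```

Call:
{"op": "arm_command", "data": {"deltas": [[[0,-0.15,0],[0,0,0],0],[[0,-0.05,-0.3],[0,0,0],0],[[0,0,-0.5],[0,0,0],0]]}}

```text
time_s: 9.75
ee_pos: [0.5958, 0.1899, 0.1331]
eef_rot: [-2.881, -0.0, 1.364]
wrist_force: [1.0, -0.0, -1.9]
finger_gap: 0.106
finger_force: 59.1
```

Run:
```python
from mv import *
show('k')
```

```text
t 9.75 k local [ 27.8   0.7 133.1] tool vs vertical rotvec [ 0.261  0.    -0.001] F [ 1.   0.2 -1.9] gap 9.0 ff 59.1 q [0.15 0.76 0.28 1.34 0.09 1.91]
```

Call:
{"op": "arm_command", "data": {"deltas": [[[0,0,-0.8],[0,0,0],0],[[0,0,-0.9],[0,0,0],0],[[0,0,-1],[0,0,0],0],[[0,0,-1],[0,0,0],0],[[0,0,-1],[0,0,0],0],[[0,0,-1],[0,0,0],0],[[0,0,-1],[0,0,0],0],[[0,0,-1],[0,0,0],0],[[0,0,-1],[0,0,0],0],[[0,0,-1],[0,0,0],0],[[0,0,-1],[0,0,0],0],[[0,0,-0.5],[0,0,0],0]]}}

```text
time_s: 11.25
ee_pos: [0.624, 0.184, 0.2416]
eef_rot: [-2.88, -0.0, 1.364]
wrist_force: [-0.0, 1.0, -1.3]
finger_gap: 0.103
finger_force: 59.0
```

Run:
```python
from mv import *
from h import *
show('k')
s=r.capture("scene")
cv2.imwrite("pics/up.png",crop(s["frame"],225,120,80,90,6))
show('s');go('s',(60,0,200),20)
```

```text
t 11.25 k local [ 56.6   0.7 241.6] tool vs vertical rotvec [ 0.261  0.    -0.001] F [-0.2  0.9 -1.3] gap 8.8 ff 59.0 q [0.13 0.78 0.6  1.64 0.09 1.9 ]
t 11.3 s local [184.2 375.  241.8] tool vs vertical rotvec [0.256 0.059 0.45 ] F [-0.2  0.3 -1. ] gap 8.7 ff 59.0 q [0.13 0.78 0.6  1.64 0.09 1.9 ]
to (60, 0, 200) lean 20 : shift cm in tool [-39.16   6.12   2.68] then turn [ 0.087 -0.136 -0.432] | shift in target tool [-37.5  -10.24   8.18]
```

View pics/up.png

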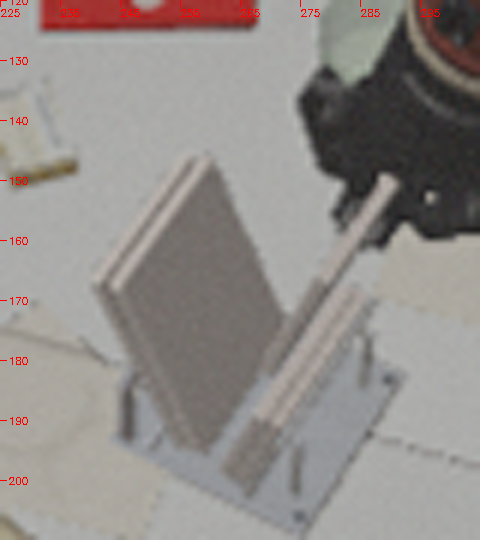

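Run:
```python
from mv import *
go('s',(46,0,235),20)
```

```text
to (46, 0, 235) lean 20 : shift cm in tool [-39.77   4.    -0.38] then turn [ 0.087 -0.136 -0.432] | shift in target tool [-37.5  -12.75   5.37]
```

Call:
{"op": "arm_command", "data": {"deltas": [[[-1.8,0.2,0],[0,0,0],0],[[-3.5,0.35,0],[0,0,0],0],[[-3.5,0.35,0],[0,0,0],0],[[-3.5,0.35,0],[0,0,0],0],[[-3.5,0.35,-0.1],[0,0,0],0],[[-3.5,0.35,0],[0,0,0],0],[[-3.5,0.35,-0.1],[0,0,0],0],[[-3.5,0.35,0],[0,0,0],0],[[-3.5,0.35,-0.1],[0,0,0],0],[[-3.5,0.35,0],[0,0,0],0],[[-3.5,0.35,-0.1],[0,0,0],0],[[-3,0.3,0],[0,0,0],0],[[0,0,0],[0.022,-0.034,-0.108],0],[[0,0,0],[0.022,-0.034,-0.108],0],[[0,0,0],[0.022,-0.034,-0.108],0],[[0,0,0],[0.022,-0.034,-0.108],0],[[0,0,0],[0,0,0],0]]}}

```text
time_s: 13.42
ee_pos: [0.5802, -0.2137, 0.2339]
eef_rot: [-2.789, -0.001, 1.816]
wrist_force: [0.8, 0.4, -1.6]
finger_gap: 0.104
finger_force: 59.0
```

Run:
```python
from mv import *
show('s');go('s',(46,0,150),20)
```

```text
t 13.43 s local [ 4.490e+01 -1.000e-01  2.339e+02] tool vs vertical rotvec [ 0.352  0.001 -0.   ] F [ 0.8  0.2 -1.6] gap 8.9 ff 59.0 q [-0.37  0.76  0.52  1.63 -0.2   0.98]
to (46, 0, 150) lean 20 : shift cm in tool [-0.    3.    7.84] then turn [-0.003 -0.001  0.   ] | shift in target tool [0.01 2.98 7.85]
```

Call:
{"op": "arm_command", "data": {"deltas": [[[0,0.5,1.38],[0,0,0],0],[[0,0.5,1.38],[0,0,0],0],[[0,0.5,1.38],[0,0,0],0],[[0,0.5,1.38],[0,0,0],0],[[0,0.5,1.38],[0,0,0],0],[[0,0.5,1.3],[0,0,0],0],[[0,0,0],[0,0,0],0]]}}

```text
time_s: 14.3
ee_pos: [0.5801, -0.2133, 0.1458]
eef_rot: [-2.789, -0.002, 1.817]
wrist_force: [0.9, 1.0, -1.5]
finger_gap: 0.103
finger_force: 58.9
```

Run:
```python
from mv import *
show('s')
from ref import *
q=np.load("standf.npy");p=q[:3]
for L in range(10,34,2):
    z=L/1e3;x=.015+(z-.008)*.364
    f=lambda c,o,X,Z:score(p,[((X,-.05,Z),(X,.05,Z))],c,o)
    print(L,[round(float(f(c,o,X,Z)),1) for c,o in((S,q[4:6]),(T,q[6:8])) for X,Z in((x,z),(-.031,z+.011),(-.025,z+.011))])
```

```text
t 14.3 s local [ 44.9   0.3 145.8] tool vs vertical rotvec [ 0.353  0.002 -0.001] F [ 1.1  0.8 -1.5] gap 8.8 ff 58.9 q [-0.37  0.8   0.36  1.43 -0.2   0.98]
10 [23.2, 24.6, 31.1, 17.1, 23.6, 20.9]
12 [22.1, 25.1, 31.3, 16.6, 23.7, 21.0]
14 [20.8, 25.4, 31.5, 15.9, 23.7, 21.2]
16 [19.5, 25.9, 31.7, 14.9, 23.7, 21.4]
18 [18.1, 26.6, 31.7, 13.7, 23.7, 21.7]
20 [16.5, 27.6, 31.5, 12.3, 23.6, 21.9]
22 [14.8, 28.6, 31.0, 10.8, 23.3, 22.1]
24 [13.0, 29.8, 30.7, 9.2, 23.1, 22.3]
26 [11.3, 31.0, 31.0, 7.7, 23.0, 22.5]
28 [9.6, 32.5, 31.2, 6.2, 23.1, 22.6]
30 [8.0, 34.3, 31.0, 5.1, 23.1, 22.8]
32 [6.4, 36.3, 31.1, 4.2, 23.0, 23.1]
```

Call:
{"op": "arm_command", "data": {"deltas": [[[0,0.12,0.33],[0,0,0],0],[[0,0.07,0.2],[0,0,0],0],[[0,0.034,0.094],[0,0,0],0],[[0,0.017,0.047],[0,0,0],0],[[0,0,0],[0,0,0],0]]}}

```text
time_s: 14.92
ee_pos: [0.5806, -0.2136, 0.14]
eef_rot: [-2.79, -0.001, 1.817]
wrist_force: [-0.0, 0.6, -1.8]
finger_gap: 0.103
finger_force: 59.0
```

Call:
{"op": "arm_command", "data": {"deltas": [[[0,0.017,0.047],[0,0,0],0],[[0,0.017,0.047],[0,0,0],0],[[0,0.017,0.047],[0,0,0],0]]}}

```text
time_s: 15.3
ee_pos: [0.5806, -0.2136, 0.1384]
eef_rot: [-2.79, -0.001, 1.817]
wrist_force: [0.7, 0.4, -1.9]
finger_gap: 0.103
finger_force: 59.0
```

Call:
{"op": "arm_command", "data": {"deltas": [[[0,0.017,0.047],[0,0,0],0],[[0,0.017,0.047],[0,0,0],0],[[0,0.017,0.047],[0,0,0],0]]}}

```text
time_s: 15.68
ee_pos: [0.5806, -0.2136, 0.1369]
eef_rot: [-2.79, -0.001, 1.817]
wrist_force: [-0.3, 0.2, -1.8]
finger_gap: 0.104
finger_force: 59.0
```

Call:
{"op": "arm_command", "data": {"deltas": [[[0,0.017,0.047],[0,0,0],0],[[0,0.017,0.047],[0,0,0],0],[[0,0.017,0.047],[0,0,0],0]]}}

```text
time_s: 16.05
ee_pos: [0.5805, -0.2136, 0.1354]
eef_rot: [-2.79, -0.001, 1.817]
wrist_force: [-0.3, -0.5, -0.7]
finger_gap: 0.104
finger_force: 59.1
```

Call:
{"op": "arm_command", "data": {"deltas": [[[0,0.011,0.03],[0,0,0],0],[[0,0.011,0.03],[0,0,0],0],[[0,0.011,0.03],[0,0,0],0]]}}

```text
time_s: 16.42
ee_pos: [0.5804, -0.2136, 0.1346]
eef_rot: [-2.79, -0.001, 1.816]
wrist_force: [-2.7, 0.3, 0.6]
finger_gap: 0.108
finger_force: 59.2
```

Call:
{"op": "arm_command", "data": {"deltas": [[[0,0.009,0.024],[0,0,0],0],[[0,0.009,0.024],[0,0,0],0],[[0,0,0],[0,0,0],0]]}}

```text
time_s: 16.8
ee_pos: [0.5804, -0.2136, 0.134]
eef_rot: [-2.79, -0.001, 1.816]
wrist_force: [-2.6, -0.3, 1.3]
finger_gap: 0.103
finger_force: 59.3
```

Run:
```python
from mv import *
from h import *
show('s');print(r.get_obs()['moment'])
T=r.capture("top");s=r.capture("scene")
cv2.imwrite("pics/set.png",np.hstack([crop(s["frame"],190,235,66,75,6),crop(T["frame"],290,148,66,75,6)]))
```

```text
t 16.8 s local [ 4.51e+01 -1.00e-01  1.34e+02] tool vs vertical rotvec [ 0.352  0.001 -0.   ] F [-2.6  0.3  1.3] gap 8.8 ff 59.3 q [-0.37  0.8   0.35  1.41 -0.2   0.98]
[-0.19187823  0.41904618 -0.12196546]
```

View pics/set.png

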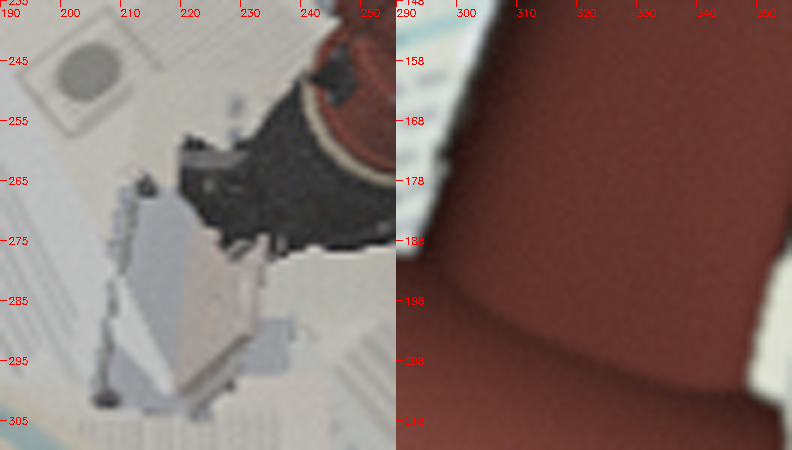

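Call:
{"op": "arm_command", "data": {"deltas": [[[0,-0.094,0.034],[0,0,0],0],[[0,-0.094,0.034],[0,0,0],0],[[0,0,0],[0,0,0],0]]}}

```text
time_s: 17.27
ee_pos: [0.5788, -0.214, 0.1338]
eef_rot: [-2.791, -0.001, 1.817]
wrist_force: [0.0, 0.8, -2.0]
finger_gap: 0.104
finger_force: 59.0
```

Run:
```python
from mv import *
show('s');print(r.get_obs()['moment'])
```

```text
t 17.27 s local [ 4.350e+01 -1.000e-01  1.338e+02] tool vs vertical rotvec [ 0.351  0.001 -0.   ] F [ 0.2  0.8 -2. ] gap 8.9 ff 59.0 q [-0.37  0.8   0.34  1.4  -0.2   0.98]
[ 0.10345198 -0.4759806  -0.00604231]
```

Call:
{"op": "arm_command", "data": {"deltas": [[[0,-0.1,0.05],[0,0,0],0],[[0,0,0.05],[0,0,0],0],[[0,0,0.05],[0,0,0],0],[[0,0,0],[0,0,0],0]]}}

```text
time_s: 17.77
ee_pos: [0.5772, -0.2144, 0.1328]
eef_rot: [-2.79, -0.001, 1.816]
wrist_force: [0.3, 0.3, -1.3]
finger_gap: 0.104
finger_force: 59.0
```

Call:
{"op": "arm_command", "data": {"deltas": [[[0,0,0.05],[0,0,0],0],[[0,0,0.05],[0,0,0],0],[[0,0,0.05],[0,0,0],0]]}}

```text
time_s: 18.15
ee_pos: [0.5768, -0.2146, 0.1316]
eef_rot: [-2.79, -0.001, 1.817]
wrist_force: [0.7, 0.4, 1.5]
finger_gap: 0.106
finger_force: 59.6
```

Call:
{"op": "arm_command", "data": {"deltas": [[[0,0,0.05],[0,0,0],0],[[0,0,0.05],[0,0,0],0],[[0,0,0.05],[0,0,0],0]]}}

```text
time_s: 18.52
ee_pos: [0.5769, -0.2147, 0.1315]
eef_rot: [-2.792, 0.0, 1.817]
wrist_force: [1.4, 2.8, 13.0]
finger_gap: 0.105
finger_force: 61.1
```

Call:
{"op": "arm_command", "data": {"deltas": [[[0,0,-0.13],[0,0,0],0],[[0,0,0],[0,0,0],0]]}}

```text
time_s: 18.77
ee_pos: [0.5769, -0.2146, 0.1316]
eef_rot: [-2.791, -0.0, 1.817]
wrist_force: [0.8, 0.8, 4.6]
finger_gap: 0.104
finger_force: 59.9
```

Call:
{"op": "arm_command", "data": {"deltas": [[[0,0.1,0],[0,0,0],0],[[0,0.05,0],[0,0,0],0],[[0,0,0],[0,0,0],0]]}}

```text
time_s: 19.15
ee_pos: [0.5777, -0.2144, 0.1313]
eef_rot: [-2.789, -0.0, 1.817]
wrist_force: [-1.3, 0.0, 6.8]
finger_gap: 0.105
finger_force: 60.3
```

Run:
```python
from mv import *
show('s');print(r.get_obs()['moment'])
```

```text
t 19.15 s local [ 42.3  -0.2 131.3] tool vs vertical rotvec [ 0.352  0.    -0.   ] F [-1.3  0.3  6.8] gap 9.0 ff 60.3 q [-0.37  0.8   0.33  1.4  -0.2   0.98]
[ 0.03767891  0.70167063 -0.0575959 ]
```

Call:
{"op": "arm_command", "data": {"deltas": [[[0,0.08,-0.08],[0,0,0],0],[[0,0.05,-0.02],[0,0,0],0],[[0,0,0],[0,0,0],0]]}}

```text
time_s: 19.52
ee_pos: [0.5791, -0.214, 0.1312]
eef_rot: [-2.789, -0.001, 1.817]
wrist_force: [-2.8, -0.6, 3.6]
finger_gap: 0.106
finger_force: 59.7
```

Run:
```python
from mv import *
show('s');print(r.get_obs()['moment'])
```

```text
t 19.52 s local [ 4.380e+01 -1.000e-01  1.312e+02] tool vs vertical rotvec [ 0.352  0.001 -0.   ] F [-2.8  0.1  3.6] gap 9.0 ff 59.7 q [-0.37  0.8   0.34  1.4  -0.2   0.98]
[-0.25098193  1.05143042  0.0422441 ]
```

Call:
{"op": "arm_command", "data": {"deltas": [[[0,0.2,-0.03],[0.018,0,0],0],[[0,0.2,0],[0.018,0,0],0],[[0,0,0],[0,0,0],0]]}}

```text
time_s: 19.9
ee_pos: [0.5817, -0.2133, 0.1302]
eef_rot: [-2.749, -0.001, 1.816]
wrist_force: [-9.7, -1.8, 7.3]
finger_gap: 0.103
finger_force: 60.5
```

Run:
```python
from mv import *
show('s');print(r.get_obs()['moment'])
```

```text
t 19.9 s local [ 4.640e+01 -1.000e-01  1.302e+02] tool vs vertical rotvec [0.393 0.001 0.   ] F [-9.9  0.6  7.3] gap 8.8 ff 60.5 q [-0.36  0.84  0.4   1.46 -0.22  1.  ]
[-0.92731714  2.51398111 -0.57456059]
```

Call:
{"op": "arm_command", "data": {"deltas": [[[0,-0.15,0],[0,0,0],0],[[0,0,0],[0,0,0],0.9],[[0,0,0],[0,0,0],1.1],[[0,0,0],[0,0,0],1.3],[[0,0,0],[0,0,0],1.6],[[0,0,0],[0,0,0],2.2],[[0,0,0],[0,0,0],3],[[0,0,0],[0,0,0],3.5],[[0,0,0],[0,0,0],3.5]]}}

```text
time_s: 21.02
ee_pos: [0.5819, -0.2133, 0.1307]
eef_rot: [-2.754, -0.001, 1.817]
wrist_force: [0.0, 1.7, -0.5]
finger_gap: 0.409
finger_force: 0.0
```

Run:
```python
from mv import *
show('s');go('s',(80,0,240),20)
```

```text
t 21.02 s local [ 4.670e+01 -1.000e-01  1.307e+02] tool vs vertical rotvec [ 0.387  0.001 -0.   ] F [ 0.5  1.7 -0.5] gap 34.9 ff 0.0 q [-0.36  0.84  0.4   1.45 -0.22  1.  ]
to (80, 0, 240) lean 20 : shift cm in tool [  0.02  -1.04 -11.38] then turn [-0.038 -0.001  0.   ] | shift in target tool [ 1.000e-02 -6.100e-01 -1.141e+01]
```

Call:
{"op": "arm_command", "data": {"deltas": [[[0,0,-0.5],[0,0,0],3.5],[[0,0,-1],[0,0,0],3.5],[[0,0,-2],[0,0,0],3.5],[[0,0,-2.5],[0,0,0],3.5],[[0,0,-3],[0,0,0],2],[[0,0,-3],[0,0,0],0],[[0,0,0],[-0.13,0,0],0],[[0,0,0],[-0.13,0,0],0],[[0,0,0],[-0.127,0,0],0]]}}

```text
time_s: 22.15
ee_pos: [0.6266, -0.2024, 0.2429]
eef_rot: [3.137, 0.001, 1.817]
wrist_force: [0.1, -0.7, 0.7]
finger_gap: 0.001
finger_force: 0.0
```

Run:
```python
from mv import *
show('s');go('k',(-130,0,230),0)
```

```text
t 22.15 s local [ 92.7  -0.4 242.9] tool vs vertical rotvec [-0.005 -0.001 -0.001] F [-0.1 -0.7  0.7] gap 0.1 ff 0.0 q [-0.42  0.55  0.24  1.25  0.    0.9 ]
to (-130, 0, 230) lean 0 : shift cm in tool [45.66 -7.63  1.23] then turn [ 0.005 -0.001  0.454] | shift in target tool [ 37.68 -26.89   1.29]
```

Call:
{"op": "arm_command", "data": {"deltas": [[[2,-0.33,0],[0,0,0],0],[[4,-0.67,0],[0,0,0],0],[[4,-0.67,0.1],[0,0,0],0],[[4,-0.67,0.1],[0,0,0],0],[[4,-0.67,0.1],[0,0,0],0],[[4,-0.67,0.1],[0,0,0],0],[[4,-0.67,0.1],[0,0,0],0],[[4,-0.67,0.1],[0,0,0],0],[[4,-0.67,0.1],[0,0,0],0],[[4,-0.67,0.1],[0,0,0],0],[[4,-0.67,0.2],[0,0,0],0],[[3.7,-0.6,0.2],[0,0,0],0],[[0,0,0],[0,0,0.15],0],[[0,0,0],[0,0,0.15],0],[[0,0,0],[0,0,0.154],0],[[0,0,0],[0,0,0],0]]}}

```text
time_s: 24.15
ee_pos: [0.441, 0.2226, 0.2309]
eef_rot: [3.142, -0.001, 1.364]
wrist_force: [-0.9, -0.3, 1.0]
finger_gap: -0.0
finger_force: 0.0
```

Run:
```python
from mv import *
show('k');go('k',(-125,0,140),0)
from h import *
s=r.capture("scene");a=crop(s["frame"],185,240,66,75,6);b=crop(s["frame"],225,135,66,75,6)
cv2.imwrite("pics/fin1.png",np.hstack([a,b]))
```

```text
t 24.15 k local [-130.4    0.7  230.9] tool vs vertical rotvec [-0.     0.001 -0.001] F [-0.9 -0.4  1. ] gap -0.0 ff 0.0 q [ 0.32  0.24 -0.27  1.06  0.    2.1 ]
to (-125, 0, 140) lean 0 : shift cm in tool [-0.08  0.54  9.09] then turn [ 0.    -0.001  0.001] | shift in target tool [-0.07  0.54  9.09]
```

Call:
{"op": "arm_command", "data": {"deltas": [[[0,0,2],[0,0,0],0],[[0,0,2.2],[0,0,0],0],[[0,0,2.2],[0,0,0],0],[[0,0,1.7],[0,0,0],0],[[0,0,1],[0,0,0],0],[[0,0.6,0],[0,0,0],0],[[0,0.6,0],[0,0,0],0],[[0,0.5,0],[0,0,0],0],[[0,0.5,0],[0,0,0],0],[[0,0.4,0],[0,0,0],0],[[0,0.4,0],[0,0,0],0],[[0,0.4,0],[0,0,0],0]]}}

```text
time_s: 25.7
ee_pos: [0.474, 0.2154, 0.1392]
eef_rot: [-3.141, -0.0, 1.363]
wrist_force: [-1.7, -0.1, 0.7]
finger_gap: 0.0
finger_force: 0.5
```

Run:
```python
from mv import *
show('k')
```

```text
t 25.7 k local [-96.7   0.4 139.2] tool vs vertical rotvec [0.001 0.    0.   ] F [-1.6 -0.4  0.7] gap 0.0 ff 0.5 q [ 0.29  0.37 -0.34  0.86  0.    2.06]
```

Contact. Keep pushing back slowly.

Call:
{"op": "arm_command", "data": {"deltas": [[[0,0.4,0],[0,0,0],0],[[0,0.4,0],[0,0,0],0],[[0,0.4,0],[0,0,0],0],[[0,0.4,0],[0,0,0],0],[[0,0.4,0],[0,0,0],0],[[0,0.4,0],[0,0,0],0],[[0,0.4,0],[0,0,0],0],[[0,0.4,0],[0,0,0],0],[[0,0.4,0],[0,0,0],0],[[0,0.4,0],[0,0,0],0]]}}

```text
time_s: 26.95
ee_pos: [0.5134, 0.2071, 0.1392]
eef_rot: [-3.141, -0.001, 1.363]
wrist_force: [-1.2, 0.6, 0.6]
finger_gap: 0.002
finger_force: 0.0
```

Run:
```python
from mv import *
show('k')
```

```text
t 26.95 k local [-56.4   0.5 139.2] tool vs vertical rotvec [0.001 0.001 0.   ] F [-1.3  0.3  0.6] gap 0.2 ff 0.0 q [ 0.25  0.43 -0.25  0.89  0.    2.03]
```

Call:
{"op": "arm_command", "data": {"deltas": [[[0,0.3,0],[0,0,0],0],[[0,0.3,0],[0,0,0],0],[[0,0.3,0],[0,0,0],0],[[0,0.3,0],[0,0,0],0],[[0,0.3,0],[0,0,0],0],[[0,0.3,0],[0,0,0],0],[[0,0.3,0],[0,0,0],0],[[0,0.3,0],[0,0,0],0],[[0,0.3,0],[0,0,0],0],[[0,0.3,0],[0,0,0],0]]}}

```text
time_s: 28.2
ee_pos: [0.5426, 0.2009, 0.1391]
eef_rot: [-3.141, -0.001, 1.363]
wrist_force: [-0.6, -0.2, 0.1]
finger_gap: -0.0
finger_force: 0.0
```

Run:
```python
from mv import *
show('k')
```

```text
t 28.2 k local [-26.5   0.4 139.1] tool vs vertical rotvec [0.001 0.001 0.   ] F [-0.5 -0.3  0.1] gap -0.0 ff 0.0 q [ 0.23  0.47 -0.18  0.92  0.    2.01]
```

Call:
{"op": "arm_command", "data": {"deltas": [[[0,0.3,0],[0,0,0],0],[[0,0.3,0],[0,0,0],0],[[0,0.3,0],[0,0,0],0],[[0,0.3,0],[0,0,0],0],[[0,0.3,0],[0,0,0],0]]}}

```text
time_s: 28.82
ee_pos: [0.5573, 0.1978, 0.1391]
eef_rot: [-3.141, -0.001, 1.363]
wrist_force: [0.4, -0.0, 0.3]
finger_gap: -0.0
finger_force: 0.0
```

Call:
{"op": "arm_command", "data": {"deltas": [[[0,-1,0],[0,0,0],0],[[0,-2,0],[0,0,0],0],[[0,-3,0],[0,0,0],0],[[0,-4,0],[0,0,0],0],[[0,-4,-2],[0,0,0],0],[[0,-3,-4],[0,0,0],0],[[0,-3,-4],[0,0,0],0],[[5,0,0],[0,0,0],0],[[5,0,0],[0,0,0],0],[[5,0,0],[0,0,0],0]]}}

```text
time_s: 30.08
ee_pos: [0.3919, 0.3874, 0.2397]
eef_rot: [-3.141, -0.001, 1.363]
wrist_force: [0.0, 0.3, 0.2]
finger_gap: -0.002
finger_force: 0.0
```

Run:
```python
from mv import *
show('k')
from h import *
s=r.capture("scene");T=r.capture("top");a=crop(s["frame"],185,240,66,60,6);b=crop(s["frame"],235,145,66,60,6)
c=crop(T["frame"],290,158,66,40,6);d=crop(T["frame"],180,148,66,40,6)
cv2.imwrite("pics/fin.png",np.vstack([np.hstack([a,b]),np.hstack([c,d])]))
```

```text
t 30.07 k local [-212.5  151.8  239.7] tool vs vertical rotvec [0.    0.001 0.   ] F [-0.   0.3  0.2] gap -0.2 ff 0.0 q [ 0.65  0.34 -0.1   1.13  0.    2.43]
```

View pics/fin.png

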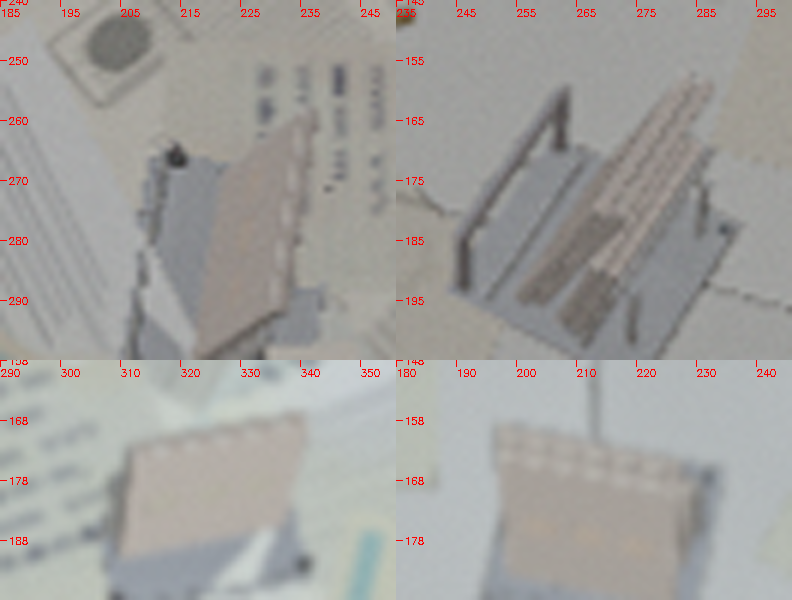

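The last picture shows the medium slab in the stand, leaning on its rest with its top edge at top-view (311.7,173)–(340.5,166.7). Both tall slabs lean back on the low ones, tops ≈ scene (285,158). I'll run a numeric check and then hand in.

Run:
```python
from mv import *
from h import *
T=r.capture("top")
B,b=base('s')
L=[B.inv().apply(atz(T,p,.136)-b)*1e3 for p in((311.7,173),(340.5,166.7))];print(np.round(L,1),'mid',np.round(np.mean(L,0),1))
m=np.mean(L,0)
if 30<m[0]<82 and abs(m[1])<28: print(r.sign_off())
```

```text
[[ 53.3  53.7 136. ]
 [ 50.8 -52.1 136. ]] mid [ 52.    0.8 136. ]
the job is handed in; nothing more can be done
None
```

The job is handed in, though no verdict came back. In the last pictures the medium slab stands in the drain stand, square and leaning on its rest, its foot set down at about 15 N at most. Both tall slabs lean back towards the rack's rest and both low slabs are still standing.

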